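# Hang the shoehorn on the iron swing arm by its snap hook

### The arm

A 6-joint arm with a two-finger parallel gripper is mounted at the origin on the work surface. World frame = base frame: x ahead of the robot, y to its left, z up, the work surface at z = 0. Lengths are in m, angles in rad, forces in N, time in s.
With the tool pointing down it reaches from about 0.3 to 0.775 m from the base axis. Payload 14.6 kg.
Tool frame: the origin (TCP) lies on the centre line of the jaws, within the pads' length; the fingertips stand 14 mm ahead of it and the grasp point (between the pads) lies 5 mm behind it; x points along the fingers, y is the direction in which the jaws open and shut, and the axes are right-handed (so a half turn about x gives the same grasp; the last joint's range is limited). The gripper opens to 94 mm and grips with 3 to 60 N. Pads are 16 mm wide; open, the fingers measure 119 mm over their backs; the gripper's body (75 mm by 177 mm) begins 78 mm behind the grasp point.
Start: joints at [-1.411, 0.3, 1.521, -0, 1.321, -0.067], TCP at [0.124, -0.536, 0.219] pointing down, gripper open.
Joint ranges: [-3.03, 3.03], [-0.79, 2.21], [0.23, 2.52], [-1.04, 4.18], [0, 3.07], [-2.55, 2.55]. Speed limits (rad/s): [2.22, 2.22, 2.57, 3.14, 3.14, 3.14].

### API

Orientations are given as [roll, pitch, yaw] about the fixed x, y, z axes, in that order (R = Rz(yaw) Ry(pitch) Rx(roll)).
In Python, from station import * gives the robot as it stands. The module is installed in compiled form; this text tells all that it offers.
- The arm moves only by the shell command python3 -m handwheel 'ROWS' [FORCE]. ROWS is JSON, a list of rows, each a list of 3 entries, a list of its own where there are three numbers: the shift along the tool's x, y, z in mm, then the turn about the tool's x in rad, then the gripper command: -1 is fully open, 1 is shut, values between are in proportion. In form: [[[dx, dy, dz], spin, gripper], ...]. A call has exactly 5 rows; each row is the pose to reach, as a shift and turn from the pose measured when the call began, along the tool's axes at that moment; what a row does not reach only later rows make up. A row lasts 1/10 s, in which the tool goes at most 50 mm and 8.59 degrees, less where a joint would pass 70% of its speed; a pose out of reach is approached as far as the arm can. A call with a gripper value outside its range is refused whole. The fingers move at their own pace and stop on an object; FORCE is the grip in N (left out, the last holds). Time passes only in rows, so rows that repeat a pose let the fingers close, or fill a call up. It gives the time, the measured TCP pose, the force and the opening at its end, in the units of the state.
- get_obs(): the state, without advancing time (a new reading comes with each control period).
- camera(name): name is "scene" or "side" or "wrist"; returns (picture, depth): 420x560x3 uint8, blue, green, red; 420x560 float32, m along the optical axis (not along the pixel's ray), 0 where there is no reading.
- camera_info(name): a dict with "fx", "fy", "cx", "cy" (pixels), "extrinsics" (4x4, takes a point from camera to world coordinates). Camera axes: x right, y down, z forward; pixel columns grow to the right and rows downward; lengths in m; the calibration is good to about 2 mm. The wrist camera is an equidistant fisheye: a pixel r from the principal point sees the ray r / f radians off the axis. A picture is of the moment at which its call begins: read the wrist's pose just before it. camera_info takes no time and is no camera call; for the wrist camera it gives the pose at the moment of the call.
- hand_in(): hands the job in, once; it reports no verdict.
The state is a dict: "time_s": time; "qpos": joint angles; "joint_vel": joint speeds; "tau": joint torques, N m; "ee_pos": TCP position; "eef_rot": TCP orientation; "force": force on the tool from outside, world axes, zero at the start; "moment": the same for the moment, N m; "grip_width": finger opening in m.
Only numpy, scipy, OpenCV 4.12 (cv2) and the standard library are available. Lean on these libraries where they do the work, as an engineer would, in place of code of your own. Each camera call takes 0.05 s, during which the arm holds its last target. There are 200 camera calls.

### The job

Swing the black iron arm out over the shoe rack, square to the rack's end, until it meets its stop. Then clip the shoehorn's snap hook onto the ring of the eye bolt at the arm's end, pressing the sprung gate in against the ring, gently and by feel, without forcing the hook or the arm. Leave the shoehorn hanging from the ring with the gate sprung shut and the arm still fully out, and do not disturb the other things on the rack.

Things in the scene. Friction and masses are not known exactly. Their poses are not given: they have to be found in the camera images.
- bracket: Black iron side plate bolted to the far end face of the teak rack, whose top shelf is the surface at z = 0, with two lugs holding the swing arm's upright pivot; fixed. Axes as the world's. Origin on the end face; the pivot axis is upright through (-20, 0) mm from it. The arm's centreline is 250 mm above the origin; the upper lug reaches up to 277 mm.
- swing_arm (a joint): Arm angle about its upright pivot, rad: at q it points along world (-sin(q + 0.785), cos(q + 0.785)). Grows counter-clockwise from above, to the firm stop at 0.785: fully out, square to the end face and pointing at the robot's side (-x). Stiff hinge (0.35 Nm), stays where left. 10 mm square bar to 200 mm from the pivot; a thin brace runs below it, joining it 115 mm out.
- eye (a point): Point on the arm's centreline 235 mm from the pivot, where the ring of the eye bolt is centred, give or take 13 mm: the bolt is screwed into the arm's end and how far it stands out differs and is not measured. y axis outwards along the arm, z up. The ring is rigid, on edge in the arm's upright plane; wire 6 mm thick, centreline radius 15 (24 hole), so its outermost wire runs upright 2 to 28 mm beyond this point.
- shoehorn: Pocket shoehorn, 185 mm long, 110-180 g, lying flat: dark wood handle (x -38 to 32, 22 wide, 18 high), steel blade behind (to x -97), fixed snap hook of 6 mm wire in front (x 36 to 88, at z 9): spine y +9, bend of radius 9 about x 76, nose along y -9 ending at x 70, sprung gate on the -y side. Origin on the underside below the handle's middle; x to the hook, z up.
- handle (a point): Middle of the wooden handle, 9 mm above the shoehorn's origin: a good place to grip (22 mm across y). Axes as the shoehorn's.
- gate_tip (a point): Point on the shut gate's centreline at its free tip (shoehorn frame: x 66, y -9, z 9 mm). Axes as the shoehorn's. The wire of the ring enters best 2 to 6 mm short of this tip (x 60 to 64); farther forward it meets the nose.
- hook_bend (a point): Where the ring's wire sits when it lies home in the hook's bend (shoehorn frame: x 79, y 0, z 9 mm). Axes as the shoehorn's.
- gate (a joint): Sprung gate, 5 mm thick, rad: 0 shut, opens inwards (tip to shoehorn +y) to a hard stop at 0.50; hinged at x 40, y -9. Resists with about 2.5 N shut, 6 N at the stop. Pressed nearly to the stop (ring wire centre about 6 mm inside the gate's shut line), the wire can pass the nose; then draw the hook back along its -x, some 17 mm, until the wire is in the bend: the gate springs shut behind it.
- shaper_a: Cedar ankle boot shaper, 230 long, 68 wide, 160 high; leave it alone. Origin under its middle, x to the toe.
- shaper_b: The second cedar boot shaper, like the first; leave it alone.
- paperweight: Frosted glass paperweight, 72 mm across, 47 high; leave it alone. Origin at its underside.
- opener: Flat chrome bottle opener, 130 long, 46 wide, 6 high; leave it alone. Origin at its underside.
Mind the look-alikes: they are no part of the job. Of the things that look like the shoehorn, take the one that is farthest from the robot's base at the start.

How it is judged:
By the outcome, as a careful person would: the job done as asked, in the order asked, and still so for the second after the job is handed in, with the robot touching nothing.
It also fails if it takes over 72 s, if anything falls off the work surface, if the arm or the gripper's body presses on something with over 40 N, if the wrist force passes 120 N, or if a joint passes its speed limit or range.

## Working session

There is one attempt and no reset: what is moved stays moved. The work goes in short steps, Python scripts to look and compute and a shell command to move; the robot and the scene stay as the last step left them, time stands still between calls to the robot, and variables do not carry over. Pictures are saved under pics/ and viewed, about 8 in all and at most 12, crops included, and the job is handed in when it is done.

```bash
mkdir -p pics; cat > h.py <<'E'
from station import *
import numpy as np, cv2
def pts(name):
    im,d=camera(name); i=camera_info(name)
    v,u=np.mgrid[0:420,0:560]
    P=np.stack([(u-i["cx"])/i["fx"]*d,(v-i["cy"])/i["fy"]*d,d],-1)
    E=np.array(i["extrinsics"]); W=P@E[:3,:3].T+E[:3,3]; W[d==0]=np.nan
    return im,d,W
E
python3 - <<'E'
from h import *
o=get_obs(); print(o)
for n in ("scene","side"):
    im,d,W=pts(n); cv2.imwrite(f"pics/{n}0.png",im); np.save(f"{n}0.npy",W)
    i=camera_info(n); print(n,i)
E
```

```text
{'time_s': 0.0, 'qpos': array([-1.41058164e+00,  3.00451328e-01,  1.52155995e+00,  2.80790395e-05,
        1.32068227e+00, -6.65832279e-02]), 'joint_vel': array([-1.19970651e-03, -6.05250513e-04,  1.07347532e-03, -5.43749730e-04,
       -7.72578388e-04,  3.55515784e-05]), 'tau': array([ 1.24827537e-03, -5.31802011e+01, -3.52735913e+01,  7.09236693e-02,
        2.43535725e-02, -1.13077563e-04]), 'ee_pos': array([ 0.12364787, -0.53568143,  0.2189061 ]), 'eef_rot': array([-1.66207941,  1.56969509,  1.70630419]), 'force': array([ 0.00314733, -0.78633975, -0.33146602]), 'moment': array([-0.01105791,  0.00552194, -0.01786742]), 'grip_width': 0.0938878565394096}
scene {'fx': 462.80225162246154, 'fy': 462.80225162246154, 'cx': 281.1629376996717, 'cy': 210.81085190680048, 'extrinsics': array([[-0.48754573,  0.71875355, -0.49567377,  1.21855213],
       [ 0.87307815,  0.40512473, -0.27130886,  0.43760073],
       [ 0.0058055 , -0.56503742, -0.82504486,  1.32129825],
       [ 0.        ,  0.        ,  0.        ,  1.        ]])}
side {'fx': 542.1253919387676, 'fy': 542.1253919387676, 'cx': 277.3312471125906, 'cy': 208.47972987254715, 'extrinsics': array([[-0.76624016, -0.40233768,  0.50099942, -0.18407225],
       [-0.64255279,  0.48147187, -0.59607949,  0.85439444],
       [-0.00139189, -0.77865861, -0.62744628,  1.04283619],
       [ 0.        ,  0.        ,  0.        ,  1.        ]])}
```

View pics/scene0.png

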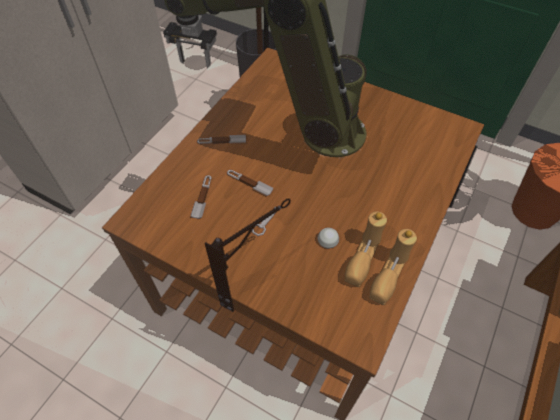

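View pics/side0.png

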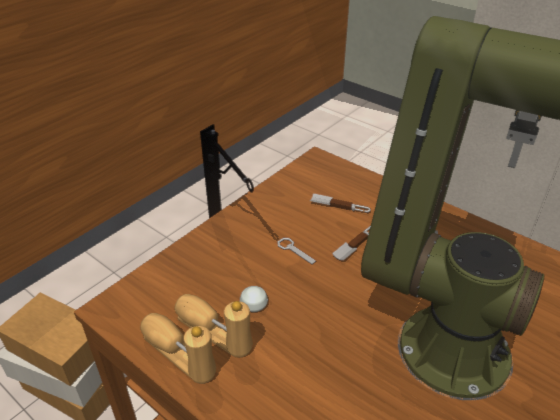

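```bash
python3 - <<'E'
from h import *
im=cv2.imread("pics/scene0.png"); W=np.load("scene0.npy")
cv2.imwrite("pics/c1.png",cv2.resize(im[120:320,180:350],None,fx=4,fy=3,interpolation=cv2.INTER_CUBIC)[:600])
for p in [(246,139),(199,141),(228,139),(231,174),(271,190),(254,184),(207,179),(196,216),(202,196),(286,204),(281,209),(250,227),(218,242),(225,303),(328,237),(262,225)]:
    print(p,np.round(np.nanmedian(W[p[1]-1:p[1]+2,p[0]-1:p[0]+2].reshape(-1,3),0),3))
# black arm points above z=.15
g=im.max(2)<45
for lo,hi in((.2,.235),(.235,.265),(.265,.3)):
    m=g&(W[...,2]>lo)&(W[...,2]<hi)&(W[...,0]>.5); P=W[m]; print(lo,m.sum(), np.round(P[np.argsort(P[:,0])][::max(1,len(P)//10)],3).tolist())
E
```

```text
(246, 139) [ 0.197 -0.278  0.002]
(199, 141) [ 0.3   -0.43   0.007]
(228, 139) [ 0.242 -0.332  0.014]
(231, 174) [ 0.375 -0.234  0.002]
(271, 190) [ 0.368 -0.07   0.009]
(254, 184) [ 0.382 -0.131  0.014]
(207, 179) [ 0.436 -0.299 -0.002]
(196, 216) [ 0.59  -0.238  0.008]
(202, 196) [ 0.516 -0.263  0.016]
(286, 204) [0.395 0.006 0.005]
(281, 209) [0.421 0.001 0.001]
(250, 227) [0.669 0.042 0.262]
(218, 242) [0.764 0.004 0.29 ]
(225, 303) [ 0.785 -0.003 -0.072]
(328, 237) [0.465 0.199 0.042]
(262, 225) [ 0.508 -0.024  0.004]
0.2 129 [[0.671, 0.037, 0.235], [0.7, 0.027, 0.203], [0.762, 0.02, 0.227], [0.768, 0.015, 0.209], [0.784, 0.007, 0.232], [0.784, 0.022, 0.225], [0.785, 0.009, 0.22], [0.785, -0.008, 0.21], [0.786, 0.008, 0.208], [0.786, 0.002, 0.209], [0.786, 0.003, 0.217]]
0.235 190 [[0.57, 0.082, 0.265], [0.623, 0.061, 0.263], [0.658, 0.047, 0.26], [0.677, 0.036, 0.263], [0.716, 0.02, 0.264], [0.744, 0.012, 0.261], [0.784, 0.023, 0.264], [0.785, 0.004, 0.259], [0.785, -0.017, 0.263], [0.786, 0.024, 0.235]]
0.265 188 [[0.585, 0.078, 0.266], [0.665, 0.045, 0.267], [0.722, 0.018, 0.265], [0.762, 0.009, 0.266], [0.771, -0.007, 0.287], [0.781, 0.0, 0.296], [0.784, -0.004, 0.292], [0.784, 0.011, 0.285], [0.785, -0.0, 0.292], [0.786, -0.003, 0.291], [0.787, 0.02, 0.297]]
```

View pics/c1.png

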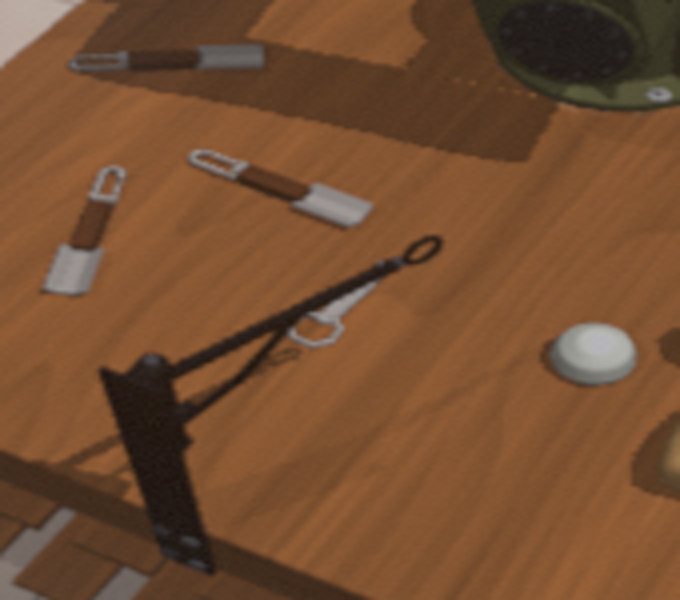

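```bash
cat >> h.py <<'E'
from scipy.spatial.transform import Rotation as Rn
def tool():
    o=get_obs(); return o,Rn.from_euler('xyz',o["eef_rot"]).as_matrix()
def go(p,yaw=None):
    """shift in tool axes (mm) to world p, spin so tool y has world heading yaw (mod pi)"""
    o,R=tool(); s=R.T@(np.array(p)-o["ee_pos"])*1000
    h=np.arctan2(R[1,1],R[0,1]); out=[np.round(s,1).tolist()]
    if yaw is not None:
        d=(h-yaw+np.pi/2)%np.pi-np.pi/2   # tool x down: +spin lowers heading
        out+=["spin",round(d,3),"q6",round(o["qpos"][5],3)]
    print("go",p,*out)
E
python3 - <<'E'
from h import *
o,R=tool(); print(np.round(R,3))
for n in ("scene","side"):
    W=np.load(n+"0.npy"); im=cv2.imread(f"pics/{n}0.png"); hsv=cv2.cvtColor(im,cv2.COLOR_BGR2HSV)
    box=(abs(W[...,0]-.515)<.13)&(abs(W[...,1]+.265)<.08)
    z=W[...,2]; print(n,"table z",np.nanmedian(z[(abs(W[...,0]-.5)<.05)&(abs(W[...,1]-.1)<.05)]))
    m=box&(z>.0065)&(z<.04); P=W[m][:,:2]
    c=P.mean(0); (rc,rs,ra)=cv2.minAreaRect(P.astype(np.float32)*1000); print(n,m.sum(),c,rc,rs,ra)
    vx=cv2.fitLine(P.astype(np.float32),cv2.DIST_HUBER,0,.01,.01).ravel(); print("line",vx,np.degrees(np.arctan2(vx[1],vx[0])))
    u=P-c; t=u@vx[:2]; print("extent",t.min(),t.max(), c+vx[:2]*t.min(), c+vx[:2]*t.max())
    w=box&(z>.011)&(z<.04)&(hsv[...,1]>70); Q=W[w]; print("wood",w.sum(),Q.mean(0),cv2.minAreaRect(Q[:,:2].astype(np.float32)*1000))
    steel=m&(hsv[...,1]<60); Q=W[steel]; print("steel",len(Q)); tt=(Q[:,:2]-c)@vx[:2]; print(np.histogram(tt,12))
    # swing arm
    a=(im.max(2)<60)&(z>.24)&(z<.272)&(W[...,0]>.45)&(W[...,0]<.75); Q=W[a]
    l=cv2.fitLine(Q[:,:2].astype(np.float32),cv2.DIST_HUBER,0,.01,.01).ravel(); print("arm",len(Q),l,"xmin",Q[Q[:,0].argmin()],np.median(Q[:,2]))
    b=(im.max(2)<60)&(z>.05)&(z<.19)&(W[...,0]>.75)&(W[...,0]<.85); Q=W[b]; print("plate",np.percentile(Q,[2,50,98],axis=0) if len(Q) else 0)
    l2=(im.max(2)<60)&(z>.27)&(W[...,0]>.7)&(W[...,0]<.85); Q=W[l2]; print("lug",np.percentile(Q,[2,50,98],axis=0) if len(Q) else 0)
go([.59,.13,.36],np.pi/2)
E
```

```text
[[-0.     0.225 -0.974]
 [ 0.001 -0.974 -0.225]
 [-1.    -0.001 -0.   ]]
scene table z -0.0007760832623633362
scene 310 [ 0.5254467  -0.25711735] (494.41571044921875, -252.33367919921875) (131.3966827392578, 233.1718292236328) 81.6163330078125
line [ 0.94057655  0.33958176  0.53300834 -0.25667956] 19.851393
extent -0.12585891198780189 0.10623243102539125 [ 0.40706675 -0.29985675] [ 0.62536643 -0.22104276]
wood 107 [ 0.50602958 -0.26320132  0.01644391] ((474.30084228515625, -252.46112060546875), (102.82231903076172, 196.1880340576172), 80.04061126708984)
steel 172
(array([ 7,  9,  8, 13,  1,  0,  0,  1, 26, 37, 33, 37]), array([-0.11185291, -0.09650035, -0.0811478 , -0.06579525, -0.0504427 ,
       -0.03509015, -0.0197376 , -0.00438505,  0.0109675 ,  0.02632005,
        0.0416726 ,  0.05702515,  0.0723777 ]))
arm 230 [ 0.93027335 -0.36686715  0.67324215  0.03922898] xmin [0.53848903 0.09032655 0.25638021] 0.2635157473789491
plate [[ 0.7622808  -0.0214129   0.0534228 ]
 [ 0.78513899  0.00329714  0.12699207]
 [ 0.78680427  0.02565648  0.1877647 ]]
lug [[ 0.75507122 -0.02039722  0.270692
[... 553 characters left out ...]
64553833)
steel 187
(array([16, 11, 12, 16,  0,  0,  0,  1, 30, 36, 31, 34]), array([-0.10170304, -0.08645961, -0.07121618, -0.05597275, -0.04072932,
       -0.02548588, -0.01024245,  0.00500098,  0.02024441,  0.03548784,
        0.05073127,  0.0659747 ,  0.08121813]))
arm 219 [ 0.9271362  -0.37472457  0.62709904  0.05586156] xmin [0.53563373 0.09278428 0.26027644] 0.2640328575070935
plate [[ 0.75111604 -0.01876888  0.0520171 ]
 [ 0.77947004  0.00803248  0.12467998]
 [ 0.78498854  0.02511     0.18710177]]
lug [[ 0.7489015  -0.02537046  0.27058921]
 [ 0.77776046  0.00585557  0.28564033]
 [ 0.78528774  0.02522579  0.29702586]]
go [0.59, 0.13, 0.36] [-140.5, -543.9, -604.1] spin 0.227 q6 -0.067
```

```bash
python3 -m handwheel '[[[-50,0,0],0,1],[[-100,0,0],0,1],[[-140,-20,-22],0,1],[[-140,-54,-60],0,1],[[-140,-88,-98],0,1]]' 20
python3 -m handwheel '[[[0,-33,-36],0,1],[[0,-66,-72],0,1],[[0,-99,-108],0,1],[[0,-132,-144],0,1],[[0,-165,-180],0,1]]'
python3 -m handwheel '[[[0,-33,-36],0.1,1],[[0,-66,-72],0.2,1],[[0,-99,-108],0.227,1],[[0,-132,-144],0.227,1],[[0,-165,-180],0.227,1]]'
python3 - <<'E'
from h import *
o,R=tool(); print(o["ee_pos"],np.round(R,3),o["time_s"],o["grip_width"])
go([.58,.13,.36],np.pi/2)
E
```

```text
time_s: 0.6
ee_pos: [0.1986, -0.4286, 0.3594]
eef_rot: [-2.914, 1.571, 0.453]
force: [0.8, -0.6, -0.3]
grip_width: 0.0571
time_s: 1.1
ee_pos: [0.3378, -0.2256, 0.3595]
eef_rot: [-2.966, 1.57, 0.401]
force: [1.7, -1.1, 0.6]
grip_width: 0.0174
time_s: 1.6
ee_pos: [0.4771, -0.0225, 0.3594]
eef_rot: [-3.09, 1.571, 0.05]
force: [0.5, -1.2, -0.2]
grip_width: 0.0007
[ 0.4770625  -0.02251333  0.35940403] [[ 0.    -0.002 -1.   ]
 [ 0.    -1.     0.002]
 [-1.    -0.    -0.   ]] 1.6 0.0007019692327098231
go [0.58, 0.13, 0.36] [-0.6, -152.7, -102.7] spin -0.002 q6 1.449
```

```bash
python3 -m handwheel '[[[0,-40,-27],0,1],[[0,-80,-54],0,1],[[0,-120,-80],0,1],[[0,-153,-103],0,1],[[0,-153,-103],0,1]]'
python3 -m handwheel '[[[40,0,0],0,1],[[80,0,0],0,1],[[102,0,0],0,1],[[102,0,0],0,1],[[102,0,0],0,1]]'
python3 -m handwheel '[[[0,10,0],0,1],[[0,20,0],0,1],[[0,30,0],0,1],[[0,40,0],0,1],[[0,50,0],0,1]]'
python3 -m handwheel '[[[0,8,0],0,1],[[0,16,0],0,1],[[0,24,0],0,1],[[0,32,0],0,1],[[0,40,0],0,1]]'
python3 -m handwheel '[[[0,2,0],0,1],[[0,4,0],0,1],[[0,6,0],0,1],[[0,8,0],0,1],[[0,10,0],0,1]]'
```

```text
time_s: 2.1
ee_pos: [0.5815, 0.1338, 0.3571]
eef_rot: [0.016, 1.568, -3.124]
force: [0.6, -0.0, -0.3]
grip_width: 0.0012
time_s: 2.6
ee_pos: [0.5813, 0.1334, 0.2563]
eef_rot: [-0.021, 1.569, 3.122]
force: [0.4, -0.1, 0.4]
grip_width: 0.0003
time_s: 3.1
ee_pos: [0.5812, 0.0826, 0.2564]
eef_rot: [-0.278, 1.568, 2.865]
force: [-2.0, 3.9, 0.5]
grip_width: 0.0005
time_s: 3.6
ee_pos: [0.5812, 0.042, 0.2564]
eef_rot: [-0.261, 1.568, 2.882]
force: [-2.1, 2.9, -1.2]
grip_width: 0.0003
time_s: 4.1
ee_pos: [0.5812, 0.0321, 0.2563]
eef_rot: [-0.252, 1.568, 2.892]
force: [-1.5, 2.0, 0.4]
grip_width: 0.0008
```

```bash
python3 -m handwheel '[[[0,2,0],0,1],[[0,4,0],0,1],[[0,6,0],0,1],[[0,8,0],0,1],[[0,8,0],0,1]]'
python3 -m handwheel '[[[0,1,0],0,1],[[0,2,0],0,1],[[0,2,0],0,1],[[0,2,0],0,1],[[0,2,0],0,1]]'
python3 - <<'E'
from h import *
for n in ("scene","side"):
    im,d,W=pts(n); z=W[...,2]; cv2.imwrite(f"pics/{n}1.png",im)
    a=(im.max(2)<60)&(z>.24)&(z<.272)&(W[...,0]>.60)&(W[...,0]<.74)&(abs(W[...,1])<.03); Q=W[a]
    print(n,len(Q),cv2.fitLine(Q[:,:2].astype(np.float32),cv2.DIST_HUBER,0,.01,.01).ravel())
E
```

```text
time_s: 4.6
ee_pos: [0.5813, 0.0237, 0.2563]
eef_rot: [-0.176, 1.568, 2.967]
force: [0.1, 0.1, -0.6]
grip_width: 0.0005
time_s: 5.1
ee_pos: [0.5813, 0.0216, 0.2564]
eef_rot: [-0.099, 1.568, 3.043]
force: [-0.1, 1.3, -0.2]
grip_width: 0.0004
scene 169 [ 0.9992969  -0.03749207  0.6841626   0.00511766]
side 36 [ 0.9996036  -0.02815274  0.68836904  0.00615946]
```

```bash
python3 -m handwheel '[[[0,1,0],0,1],[[0,2,0],0,1],[[0,3,0],0,1],[[0,3,0],0,1],[[0,3,0],0,1]]'
python3 -m handwheel '[[[0,1,0],0,1],[[0,1,0],0,1],[[0,2,0],0,1],[[0,2,0],0,1],[[0,2,0],0,1]]'
python3 -m handwheel '[[[0,1,0],0,1],[[0,1,0],0,1],[[0,1,0],0,1],[[0,1,0],0,1],[[0,1,0],0,1]]'
```

```text
time_s: 5.7
ee_pos: [0.5814, 0.0185, 0.2564]
eef_rot: [-0.055, 1.569, 3.088]
force: [-0.2, 1.1, -0.5]
grip_width: 0.0007
time_s: 6.2
ee_pos: [0.5814, 0.0164, 0.2564]
eef_rot: [-0.003, 1.569, 3.14]
force: [-0.2, 1.2, 0.5]
grip_width: 0.0005
time_s: 6.7
ee_pos: [0.5815, 0.0153, 0.2564]
eef_rot: [0.079, 1.569, -3.061]
force: [0.3, 0.6, 0.4]
grip_width: 0.0001
```

```bash
python3 -m handwheel '[[[0,1,0],0,1],[[0,1,0],0,1],[[0,1,0],0,1],[[0,1,0],0,1],[[0,1,0],0,1]]'
python3 -m handwheel '[[[0,1,0],0,1],[[0,1,0],0,1],[[0,1,0],0,1],[[0,1,0],0,1],[[0,1,0],0,1]]'
python3 - <<'E'
from h import *
for n in ("scene","side"):
    im,d,W=pts(n); z=W[...,2]; cv2.imwrite(f"pics/{n}2.png",im)
    a=(im.max(2)<60)&(z>.24)&(z<.272)&(W[...,0]>.60)&(W[...,0]<.74)&(abs(W[...,1])<.03); Q=W[a]
    print(n,len(Q),cv2.fitLine(Q[:,:2].astype(np.float32),cv2.DIST_HUBER,0,.01,.01).ravel())
o,R=tool();print(o["ee_pos"],o["force"],np.round(R,3))
E
```

```text
time_s: 7.2
ee_pos: [0.5815, 0.0151, 0.2564]
eef_rot: [-0.558, 1.568, 2.586]
force: [-0.6, 6.3, -0.3]
grip_width: 0.0005
time_s: 7.7
ee_pos: [0.5814, 0.0151, 0.2564]
eef_rot: [-0.999, 1.567, 2.145]
force: [0.7, 8.3, -0.2]
grip_width: 0.0006
scene 166 [ 0.99999756 -0.00219879  0.6740735   0.00245582]
side 50 [0.9999959  0.00286568 0.6877363  0.00302137]
[0.58144342 0.01512843 0.25642458] [-1.03449559  8.16039691  0.44368202] [[-0.002  0.002 -1.   ]
 [ 0.003 -1.    -0.002]
 [-1.    -0.003  0.002]]
```

```bash
python3 -m handwheel '[[[0,-5,0],0,1],[[0,-15,0],0,1],[[0,-30,0],0,1],[[-50,-30,0],0,1],[[-100,-30,0],0,1]]'
python3 -m handwheel '[[[0,30,50],0,-1],[[0,60,90],0,-1],[[0,60,90],0,-1],[[0,60,90],0,-1],[[0,60,90],0,-1]]'
python3 - <<'E'
from h import *
o,R=tool();print(o["ee_pos"],np.round(R,3))
i=camera_info("wrist"); im,d=camera("wrist"); cv2.imwrite("pics/w1.png",im); np.save("w1d.npy",d); print(i)
np.save("w1E.npy",i["extrinsics"])
for n in ("scene","side"):
    im,d,W=pts(n); np.save(n+"3.npy",W); cv2.imwrite(f"pics/{n}3.png",im); i=camera_info(n); E=np.linalg.inv(i["extrinsics"])
    p=E[:3]@np.array([.51,.003,.258,1]); u,v=int(i["fx"]*p[0]/p[2]+i["cx"]),int(i["fy"]*p[1]/p[2]+i["cy"]); print(n,u,v)
    c=cv2.resize(im[max(0,v-40):v+40,max(0,u-50):u+50],None,fx=4,fy=4,interpolation=cv2.INTER_CUBIC); globals()[n]=c
cv2.imwrite("pics/ring.png",np.hstack([scene,side]))
E
```

```text
time_s: 8.3
ee_pos: [0.581, 0.0462, 0.3571]
eef_rot: [-0.553, 1.565, 2.592]
force: [0.3, 0.3, 0.5]
grip_width: 0.0005
time_s: 8.8
ee_pos: [0.4919, -0.0134, 0.3574]
eef_rot: [-0.604, 1.566, 2.542]
force: [-0.3, -0.2, 0.3]
grip_width: 0.0373
[ 0.49193746 -0.01337309  0.35741397] [[-0.004  0.004 -1.   ]
 [ 0.003 -1.    -0.004]
 [-1.    -0.003  0.004]]
{'fx': 325.19226210127806, 'fy': 325.19226210127806, 'cx': 278.89642076140706, 'cy': 209.20717175733887, 'extrinsics': array([[ 0.00343888, -0.96129566, -0.27549741,  0.57252157],
       [-0.99998328, -0.0045866 ,  0.00352186, -0.01301953],
       [-0.00464914,  0.27548069, -0.96129536,  0.52326662],
       [ 0.        ,  0.        ,  0.        ,  1.        ]])}
scene 267 181
side 283 177
```

View pics/w1.png

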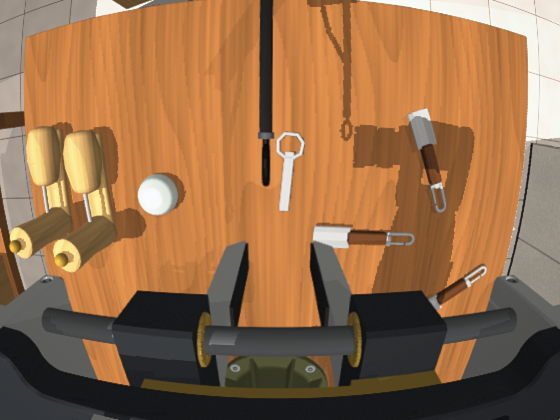

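View pics/ring.png

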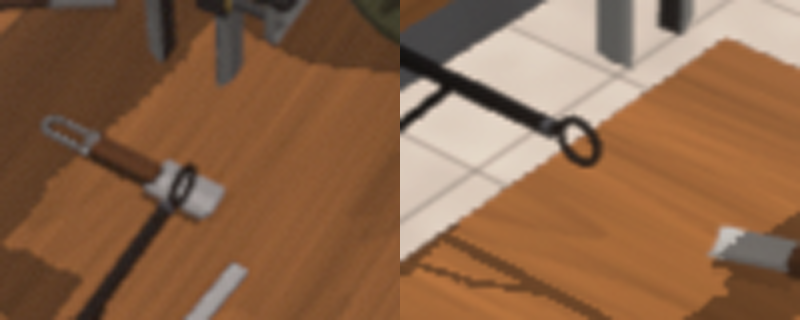

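```bash
cat >> h.py <<'E'
def ray(n,u,v,i=None):
    i=i or camera_info(n); a=(u-i["cx"])/i["fx"]; b=(v-i["cy"])/i["fy"]
    if n=="wrist":
        r=np.hypot(a,b); s=np.sin(r)/r if r>1e-9 else 1; d=np.array([a*s,b*s,np.cos(r)])
    else: d=np.array([a,b,1.])
    E=np.array(i["extrinsics"]); return E[:3,3],E[:3,:3]@d
def cast(n,u,v,ax,val,i=None):
    c,d=ray(n,u,v,i); return c+d*(val-c[ax])/d[ax]
E
python3 - <<'E'
from h import *
i=camera_info("wrist"); i["extrinsics"]=np.load("w1E.npy")
im=cv2.imread("pics/w1.png")
# ring tip along column 266
g=im.max(2)
print("col",g[176:196,262:270].min(1).tolist(), g[125:150,262:270].mean(1).round().tolist())
for v in (186,136): print("ring top", cast("wrist",266,v,2,.2585,i))
print("side ring",cast("side",278,172.5,1,.0027)," scene",cast("scene",262.75,187.5,1,.0027))
hsv=cv2.cvtColor(im,cv2.COLOR_BGR2HSV)
roi=np.zeros(g.shape,bool); roi[95:220,400:460]=1
steel=roi&(hsv[...,1]<60)&(g>90)
wood=roi&(g<90)&(hsv[...,1]>100)
n,l,s,c=cv2.connectedComponentsWithStats(steel.astype(np.uint8))
for k in range(1,n):
    if s[k,4]>15: print("steel",s[k],c[k],cast("wrist",*c[k],2,.008,i))
n,l,s,c=cv2.connectedComponentsWithStats(wood.astype(np.uint8))
for k in range(1,n):
    if s[k,4]>15: print("wood",s[k],c[k],cast("wrist",*c[k],2,.012,i))
cv2.imwrite("pics/wc.png",np.hstack([cv2.resize(im[95:220,395:465],None,fx=4.8,fy=4.8,interpolation=cv2.INTER_NEAREST),cv2.resize(im[120:195,235:295],None,fx=7,fy=8,interpolation=cv2.INTER_NEAREST)[:600]]))
E
```

```text
col [13, 15, 14, 15, 15, 18, 15, 12, 13, 48, 134, 208, 200, 199, 198, 197, 198, 198, 199, 199] [38.0, 39.0, 39.0, 39.0, 38.0, 38.0, 40.0, 71.0, 106.0, 112.0, 111.0, 111.0, 112.0, 108.0, 76.0, 62.0, 62.0, 62.0, 60.0, 52.0, 48.0, 43.0, 37.0, 33.0, 30.0]
ring top [ 0.51667547 -0.00125112  0.2585    ]
ring top [ 0.55820563 -0.00140355  0.2585    ]
side ring [0.52937678 0.0027     0.26300229]  scene [0.53582226 0.0027     0.25977282]
steel [408 108  28  42 734] [421.60354223 127.74659401] [ 0.56745777 -0.24889122  0.008     ]
steel [430 182  16  30 192] [438.13541667 195.47395833] [ 0.45144287 -0.29248074  0.008     ]
wood [420 144  19  40 357] [428.93837535 159.40896359] [ 0.51490834 -0.26485776  0.012     ]
```

View pics/wc.png

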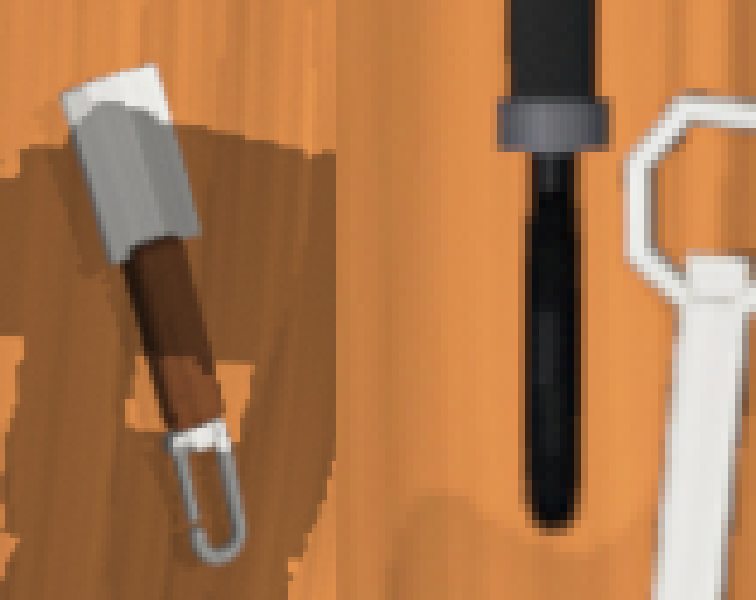

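```bash
python3 -m handwheel '[[[0,45,0],-0.14,-1],[[0,90,0],-0.28,-1],[[0,135,-5],-0.42,-1],[[0,180,-10],-0.56,-1],[[0,225,-13],-0.7,-1]]'
python3 -m handwheel '[[[20,0,0],-0.14,-1],[[40,0,0],-0.28,-1],[[60,0,0],-0.42,-1],[[80,0,0],-0.56,-1],[[100,0,0],-0.7,-1]]'
for k in 1 2; do python3 -m handwheel '[[[0,0,0],-0.14,-1],[[0,0,0],-0.28,-1],[[0,0,0],-0.42,-1],[[0,0,0],-0.56,-1],[[0,0,0],-0.7,-1]]' | head -2; done
python3 - <<'E'
from h import *
o,R=tool(); print(np.round(R,3),o["ee_pos"],o["grip_width"],o["qpos"][5])
go([.505,-.268,.12],np.radians(110.6))
E
```

```text
time_s: 9.45
ee_pos: [0.5066, -0.2393, 0.3556]
eef_rot: [-1.218, 1.564, 2.633]
force: [0.5, -0.0, -0.0]
grip_width: 0.0893
time_s: 9.95
ee_pos: [0.5066, -0.2386, 0.2542]
eef_rot: [-1.93, 1.563, 2.627]
force: [-0.2, -0.0, -0.7]
grip_width: 0.0942
time_s: 10.45
ee_pos: [0.5073, -0.2383, 0.2535]
time_s: 10.95
ee_pos: [0.508, -0.2379, 0.2529]
[[-0.008  0.308  0.951]
 [ 0.005  0.951 -0.308]
 [-1.     0.002 -0.009]] [ 0.50797184 -0.23794554  0.25285636] 0.09386112577249746 -1.7612129182672664
go [0.505, -0.268, 0.12] [132.7, -29.8, 7.7] spin -0.673 q6 -1.761
```

```bash
python3 -m handwheel '[[[26,-6,1],-0.14,-1],[[52,-12,3],-0.28,-1],[[78,-18,5],-0.42,-1],[[104,-24,6],-0.56,-1],[[132,-30,7.7],-0.673,-1]]'
python3 - <<'E'
from h import *
o,R=tool(); print(np.round(R,3),o["ee_pos"],o["qpos"][5])
i=camera_info("wrist"); im,d=camera("wrist"); cv2.imwrite("pics/w2.png",im)
go([.505,-.268,.017],np.radians(110.6))
for p in ([.505,-.268,.018],[.505-.936*.088,-.268-.352*.088,.009]):
    E=np.linalg.inv(i["extrinsics"]); q=E[:3]@np.array(p+[1]); r=np.arctan2(np.hypot(q[0],q[1]),q[2]); s=r/np.hypot(q[0],q[1])
    print("pix",q[0]*s*i["fx"]+i["cx"],q[1]*s*i["fy"]+i["cy"])
E
```

```text
time_s: 11.45
ee_pos: [0.5056, -0.2681, 0.1192]
eef_rot: [2.259, 1.561, 2.625]
force: [0.8, -0.9, 0.2]
grip_width: 0.0937
[[-0.008 -0.358  0.934]
 [ 0.005  0.934  0.358]
 [-1.     0.008 -0.006]] [ 0.50555629 -0.26813312  0.11924847] -2.4884527823934053
go [0.505, -0.268, 0.017] [97.4, -1.9, 2.1] spin 0.012 q6 -2.495
pix 277.60578819664016 212.29103864929894
pix 278.1313494075665 108.39694545949355
```

View pics/w2.png

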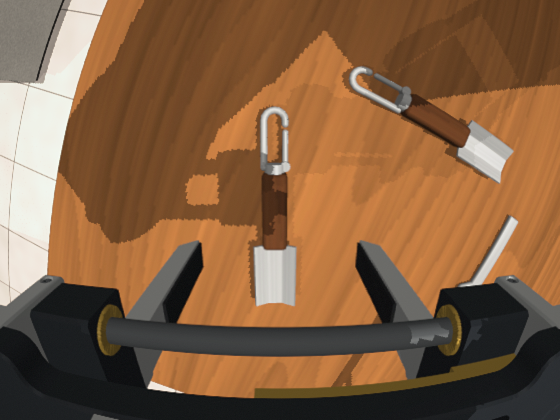

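```bash
python3 -m handwheel '[[[30,-4,2],0,-1],[[60,-4,2],0,-1],[[85,-4,2],0,-1],[[97,-4,2],0,-1],[[101.5,-4,2],0,-1]]'
python3 -m handwheel '[[[0,0,0],0,1],[[0,0,0],0,1],[[0,0,0],0,1],[[0,0,0],0,1],[[0,0,0],0,1]]' 30
python3 -m handwheel '[[[0,0,0],0,1],[[0,0,0],0,1],[[0,0,0],0,1],[[-2,0,0],0,1],[[-4,0,0],0,1]]'
```

```text
time_s: 12.0
ee_pos: [0.506, -0.2695, 0.0143]
eef_rot: [2.25, 1.553, 2.621]
force: [-24.4, 18.7, 55.2]
grip_width: 0.0937
time_s: 12.5
ee_pos: [0.5064, -0.2699, 0.0147]
eef_rot: [2.264, 1.555, 2.634]
force: [0.2, -1.6, 3.7]
grip_width: 0.0576
time_s: 13.0
ee_pos: [0.5063, -0.2697, 0.0185]
eef_rot: [2.258, 1.554, 2.628]
force: [0.5, -0.1, -1.6]
grip_width: 0.0218
```

```bash
python3 -m handwheel '[[[-10,0,0],0,1],[[-30,0,0],0,1],[[-60,0,0],0,1],[[-95,0,0],0,1],[[-130,0,0],0,1]]'
python3 -m handwheel '[[[-30,0,0],0.14,1],[[-60,0,0],0.28,1],[[-90,0,0],0.42,1],[[-120,0,0],0.56,1],[[-125,0,0],0.7,1]]'
python3 -m handwheel '[[[0,0,0],0.14,1],[[0,0,0],0.28,1],[[0,0,0],0.42,1],[[0,0,0],0.56,1],[[0,0,0],0.7,1]]'
python3 - <<'E'
from h import *
o,R=tool(); print(np.round(R,3),o["ee_pos"],o["qpos"],o["force"],o["grip_width"])
go([.475,-.10,.268],np.radians(0))
E
```

```text
time_s: 13.5
ee_pos: [0.5079, -0.2706, 0.1504]
eef_rot: [2.252, 1.553, 2.622]
force: [0.8, -0.6, -1.5]
grip_width: 0.0215
time_s: 14.0
ee_pos: [0.5103, -0.2719, 0.2799]
eef_rot: [2.971, 1.559, 2.635]
force: [0.2, -0.6, -1.9]
grip_width: 0.0214
time_s: 14.5
ee_pos: [0.51, -0.2717, 0.2805]
eef_rot: [-2.612, 1.559, 2.63]
force: [-0.0, -0.5, -0.8]
grip_width: 0.0213
[[-0.01   0.863  0.505]
 [ 0.006  0.505 -0.863]
 [-1.    -0.006 -0.01 ]] [ 0.51002518 -0.27170379  0.28053145] [-5.52644282e-01  3.32654447e-01  1.33729290e+00 -4.90217705e-04
  1.48351726e+00 -1.08225608e+00] [-0.01720771 -0.4526388  -0.7836797 ] 0.021340176228288512
go [0.475, -0.1, 0.268] [13.9, 56.6, -165.7] spin 0.53 q6 -1.082
```

```bash
python3 -m handwheel '[[[0,14,-41],0.14,1],[[0,28,-82],0.28,1],[[0,42,-124],0.42,1],[[7,57,-166],0.53,1],[[13.9,57,-166],0.53,1]]'
python3 -m handwheel '[[[0,0,0],0,1],[[0,0,0],0,1],[[0,0,0],0,1],[[0,0,0],0,1],[[0,0,0],0,1]]'
python3 - <<'E'
from h import *
o,R=tool(); print(np.round(R,3),o["ee_pos"])
i=camera_info("wrist"); np.save("w3E.npy",i["extrinsics"]); im,d=camera("wrist"); cv2.imwrite("pics/w3.png",im)
cv2.imwrite("pics/w3c.png",cv2.resize(im[60:260,150:410],None,fx=3,fy=3,interpolation=cv2.INTER_CUBIC))
E
```

```text
time_s: 15.0
ee_pos: [0.4743, -0.0958, 0.269]
eef_rot: [-2.163, 1.56, 2.547]
force: [-0.2, -0.4, -1.3]
grip_width: 0.0217
time_s: 15.5
ee_pos: [0.4744, -0.0964, 0.269]
eef_rot: [-2.162, 1.56, 2.549]
force: [-0.4, -0.5, -1.5]
grip_width: 0.0217
[[-0.009  1.    -0.002]
 [ 0.006 -0.002 -1.   ]
 [-1.    -0.009 -0.006]] [ 0.4743823  -0.09637803  0.26903094]
```

View pics/w3c.png

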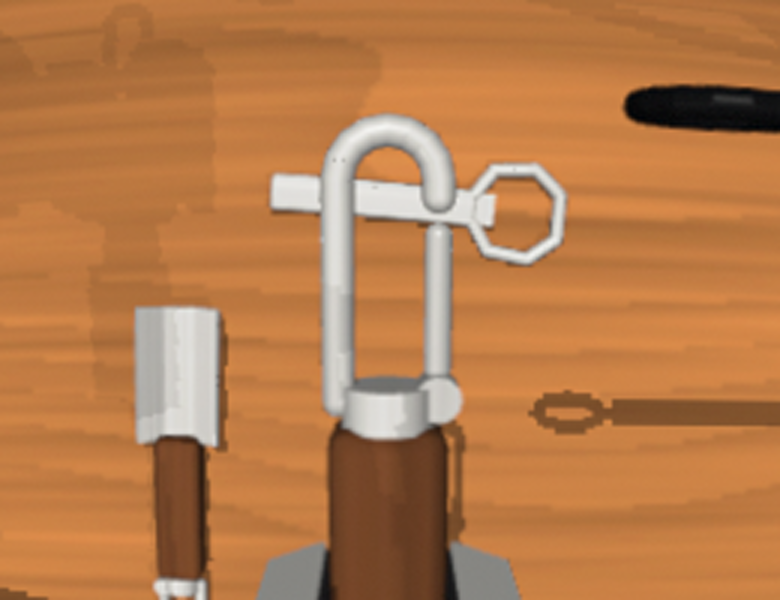

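```bash
python3 - <<'E'
from h import *
o=get_obs(); i=camera_info("wrist"); im,d=camera("wrist")
def P(cx,cy,z): return np.round(cast("wrist",cx/3+150,cy/3+60,2,z,i),4)
def D(cx,cy):
    u,v=int(round(cx/3+150)),int(round(cy/3+60)); c,r=ray("wrist",u,v,i)
    f=np.array(i["extrinsics"])[:3,2]; k=d[v-1:v+2,u-1:u+2]; k=np.where(k>0,k,9).min(); return np.round(c+r*k/(r@f),4)
print("depth spine",D(340,280),D(340,180),"gate",D(438,300),D(438,250),"bend",D(388,132),"ring",D(700,105),D(760,105),D(650,104),"handle",D(388,500))
for z in(.26,): print("gate tip",P(438,225,z),"nose end",P(440,212,z),"bend outer",P(388,115,z),"bend centre",P(388,132,z),"hinge",P(438,398,z),"ring tip",P(624,104,z),"ring y",P(700,107,z))
E
```

```text
depth spine [ 0.4667 -0.0335  0.2649] [ 0.4669 -0.0161  0.2655] gate [ 0.484  -0.0373  0.2647] [ 0.484  -0.0283  0.2642] bend [ 0.4752 -0.0078  0.2653] ring [ 0.5264 -0.0023  0.278 ] [ 0.5361 -0.0018  0.2806] [ 0.5198 -0.0023  0.2718] handle [ 0.475  -0.0722  0.2715]
gate tip [ 0.4842 -0.0243  0.26  ] nose end [ 0.4845 -0.0219  0.26  ] bend outer [ 0.4753 -0.0044  0.26  ] bend centre [ 0.4753 -0.0075  0.26  ] hinge [ 0.4844 -0.056   0.26  ] ring tip [ 0.5178 -0.0014  0.26  ] ring y [ 0.5323 -0.001   0.26  ]
```

```bash
python3 -m handwheel '[[[0,0,-10],0,1],[[0,0,-20],0,1],[[0,0,-29],0,1],[[0,10,-29],0,1],[[0,20,-29],0,1]]'
python3 -m handwheel '[[[0,2,0],0,1],[[0,4,0],0,1],[[0,4,0],0,1],[[0,4,0],0,1],[[0,4,0],0,1]]'
python3 - <<'E'
from h import *
o,R=tool(); print(np.round(R,3),o["ee_pos"])
i=camera_info("wrist"); im,d=camera("wrist"); cv2.imwrite("pics/w4c.png",cv2.resize(im[60:210,200:360],None,fx=5,fy=4,interpolation=cv2.INTER_CUBIC))
E
```

```text
time_s: 16.1
ee_pos: [0.4953, -0.0668, 0.2692]
eef_rot: [-2.177, 1.56, 2.534]
force: [1.0, 0.7, -1.9]
grip_width: 0.0216
time_s: 16.6
ee_pos: [0.4992, -0.0669, 0.2692]
eef_rot: [-2.18, 1.56, 2.531]
force: [-0.5, -0.5, -1.8]
grip_width: 0.0219
[[-0.009  1.    -0.001]
 [ 0.006 -0.001 -1.   ]
 [-1.    -0.009 -0.006]] [ 0.49917548 -0.06694427  0.26923098]
```

View pics/w4c.png

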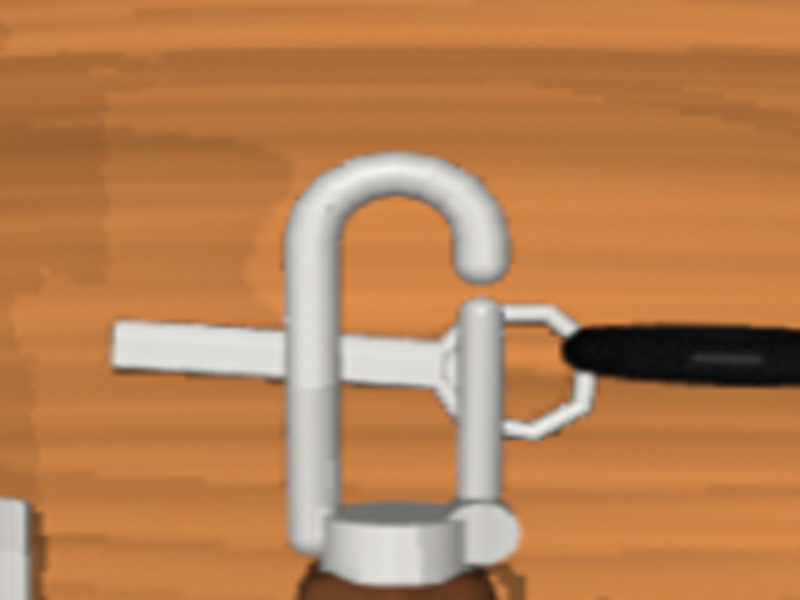

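```bash
python3 -m handwheel '[[[0,1,0],0,1],[[0,2,0],0,1],[[0,3,0],0,1],[[0,4,0],0,1],[[0,5,0],0,1]]'
python3 -m handwheel '[[[0,1,0],0,1],[[0,2,0],0,1],[[0,3,0],0,1],[[0,4,0],0,1],[[0,4,0],0,1]]'
python3 -m handwheel '[[[0,1,0],0,1],[[0,2,0],0,1],[[0,3,0],0,1],[[0,3,0],0,1],[[0,3,0],0,1]]'
```

```text
time_s: 17.15
ee_pos: [0.5043, -0.0669, 0.2692]
eef_rot: [-2.184, 1.56, 2.528]
force: [0.3, -0.9, -1.0]
grip_width: 0.0219
time_s: 17.65
ee_pos: [0.5082, -0.067, 0.2691]
eef_rot: [-2.148, 1.56, 2.563]
force: [-3.0, -1.6, -0.7]
grip_width: 0.0216
time_s: 18.15
ee_pos: [0.5112, -0.067, 0.269]
eef_rot: [-2.144, 1.56, 2.568]
force: [-5.0, -0.3, -0.9]
grip_width: 0.0217
```

```bash
python3 -m handwheel '[[[0,1,0],0,1],[[0,2,0],0,1],[[0,3,0],0,1],[[0,3,0],0,1],[[0,3,0],0,1]]'
python3 -m handwheel '[[[0,1,0],0,1],[[0,2,0],0,1],[[0,2,0],0,1],[[0,2,0],0,1],[[0,2,0],0,1]]'
python3 -m handwheel '[[[0,0.5,0],0,1],[[0,1,0],0,1],[[0,1,0],0,1],[[0,1,0],0,1],[[0,1,0],0,1]]'
python3 - <<'E'
from h import *
im,d=camera("wrist"); cv2.imwrite("pics/w5c.png",cv2.resize(im[60:210,200:360],None,fx=5,fy=4,interpolation=cv2.INTER_CUBIC))
E
```

```text
time_s: 18.65
ee_pos: [0.5141, -0.067, 0.2689]
eef_rot: [-2.123, 1.56, 2.588]
force: [-4.9, -0.5, -2.2]
grip_width: 0.0218
time_s: 19.15
ee_pos: [0.516, -0.0669, 0.2687]
eef_rot: [-2.097, 1.559, 2.614]
force: [-5.4, 0.2, -1.7]
grip_width: 0.0222
time_s: 19.65
ee_pos: [0.5169, -0.0671, 0.2685]
eef_rot: [-2.049, 1.558, 2.663]
force: [-5.4, -1.2, -1.2]
grip_width: 0.0215
```

View pics/w5c.png

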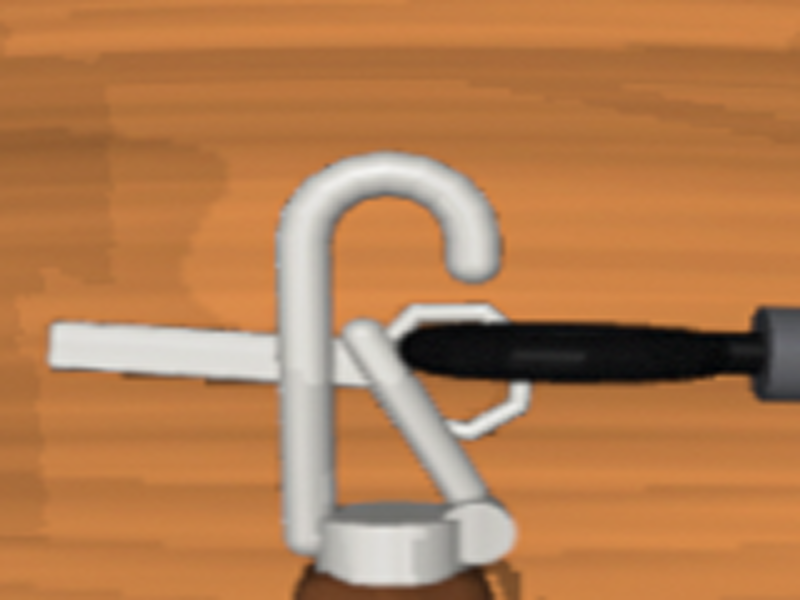

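```bash
python3 -m handwheel '[[[0,0.3,1],0,1],[[0,0.6,2],0,1],[[0,0.8,3],0,1],[[0,0.8,4],0,1],[[0,0.8,5],0,1]]'
python3 -m handwheel '[[[0,0,1],0,1],[[0,0,2],0,1],[[0,0,3],0,1],[[0,0,4],0,1],[[0,0,4],0,1]]'
```

```text
time_s: 20.2
ee_pos: [0.5177, -0.0721, 0.2683]
eef_rot: [-2.045, 1.558, 2.666]
force: [-4.5, -0.6, -2.2]
grip_width: 0.0218
time_s: 20.7
ee_pos: [0.5179, -0.0762, 0.2684]
eef_rot: [-2.072, 1.559, 2.639]
force: [-0.7, 0.7, -1.2]
grip_width: 0.0214
```

```bash
python3 -m handwheel '[[[0,0.5,1],0,1],[[0,1,2],0,1],[[0,1.5,3],0,1],[[0,2,4],0,1],[[0,2,5],0,1]]'
python3 -m handwheel '[[[0,0,1],0,1],[[0,0,2],0,1],[[0,0,2.5],0,1],[[0,0,2.5],0,1],[[0,0,2.5],0,1]]'
python3 - <<'E'
from h import *
im,d=camera("wrist"); cv2.imwrite("pics/w6c.png",cv2.resize(im[60:210,200:360],None,fx=5,fy=4,interpolation=cv2.INTER_CUBIC))
E
```

```text
time_s: 21.2
ee_pos: [0.5199, -0.0812, 0.2684]
eef_rot: [-2.072, 1.559, 2.639]
force: [-0.9, 0.4, -1.6]
grip_width: 0.0217
time_s: 21.7
ee_pos: [0.5199, -0.0837, 0.2683]
eef_rot: [-2.074, 1.559, 2.638]
force: [0.3, 1.1, -2.3]
grip_width: 0.0215
```

View pics/w6c.png

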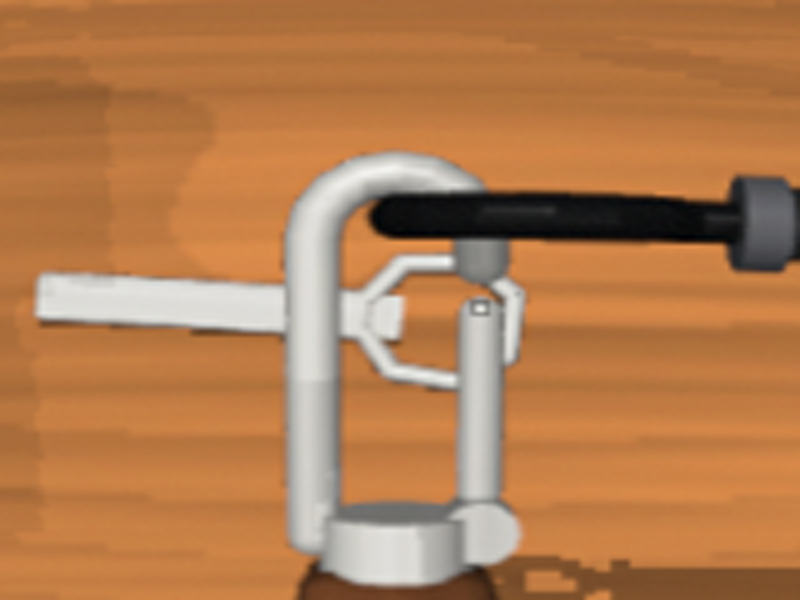

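```bash
python3 -m handwheel '[[[0,0,0],0,1],[[0,0,0],0,1],[[1.5,0,0],0,1],[[3,0,0],0,1],[[4.5,0,-0.1],0,1]]' 6
python3 -m handwheel '[[[1.5,0,-0.1],0,1],[[3,0,-0.3],0,1],[[4.5,0,-0.5],0,1],[[6,0,-0.8],0,1],[[7.5,0,-1.1],0,1]]'
python3 - <<'E'
from h import *
for n in ("side","wrist"):
    im,d=camera(n); cv2.imwrite(f"pics/{n}7.png",im)
    if n=="side": c=cv2.resize(im[120:270,220:370],(400,500))
    else: c=cv2.resize(im[60:260,190:370],(400,500))
    globals()[n]=c
cv2.imwrite("pics/v7.png",np.hstack([side,wrist]))
E
```

```text
time_s: 22.25
ee_pos: [0.5199, -0.0836, 0.2637]
eef_rot: [-2.078, 1.559, 2.633]
force: [-0.5, 1.6, -0.8]
grip_width: 0.0219
time_s: 22.75
ee_pos: [0.5198, -0.0825, 0.2561]
eef_rot: [-2.07, 1.559, 2.642]
force: [1.1, -0.4, -0.8]
grip_width: 0.0218
```

View pics/v7.png

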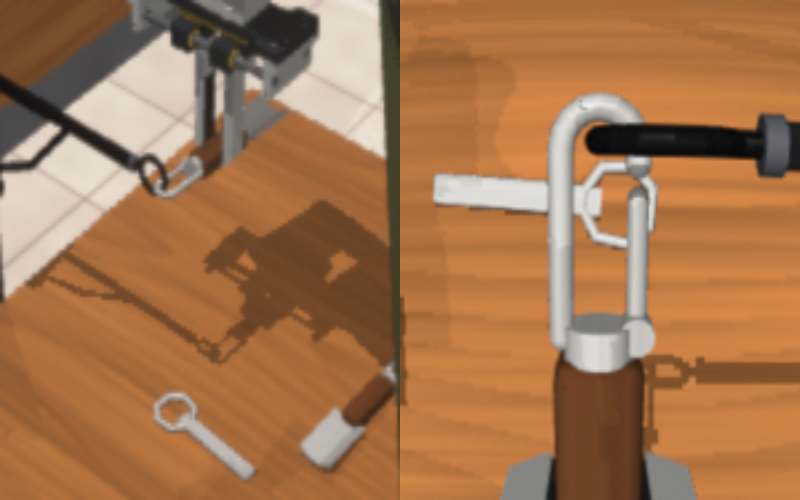

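```bash
cat >> h.py <<'E'
def depthpts(pp):
    i=camera_info("wrist"); im,d=camera("wrist"); f=np.array(i["extrinsics"])[:3,2]
    for u,v in pp:
        c,r=ray("wrist",u,v,i); k=d[v-1:v+2,u-1:u+2]; k=np.where(k>0,k,9).min(); print((u,v),np.round(c+r*k/(r@f),4))
E
python3 - <<'E'
from h import *
depthpts([(263,160),(263,135),(263,120),(280,100),(280,215),(280,230)])
E
```

```text
(263, 160) [ 0.5123 -0.0228  0.2574]
(263, 135) [ 0.5125 -0.0099  0.2585]
(263, 120) [ 0.5125 -0.0024  0.2586]
(280, 100) [0.521  0.0076 0.2599]
(280, 215) [ 0.521 -0.051  0.261]
(280, 230) [ 0.521  -0.0593  0.2605]
```

```bash
python3 -m handwheel '[[[0,0,0],0,1],[[1.5,0.5,-0.2],0,1],[[3,1,-0.4],0,1],[[4.5,1.5,-0.6],0,1],[[6,2,-1],0,1]]' 3
python3 -m handwheel '[[[1.5,0.5,-0.3],0,1],[[3,1,-0.6],0,1],[[4.5,1.5,-0.9],0,1],[[6,2,-1.2],0,1],[[7.5,2,-1.6],0,1]]'
python3 - <<'E'
from h import *
depthpts([(263,160),(263,135),(263,120),(280,100),(280,215),(280,230)])
E
```

```text
time_s: 23.4
ee_pos: [0.5217, -0.0814, 0.2499]
eef_rot: [-2.063, 1.559, 2.648]
force: [-0.8, 1.1, -0.5]
grip_width: 0.0218
time_s: 23.9
ee_pos: [0.5237, -0.0797, 0.2423]
eef_rot: [-2.064, 1.559, 2.648]
force: [0.3, 0.4, -1.5]
grip_width: 0.0217
(263, 160) [ 0.5168 -0.0191  0.2525]
(263, 135) [ 0.517  -0.0068  0.2555]
(263, 120) [5.177e-01 2.000e-04 2.663e-01]
(280, 100) [0.525  0.0095 0.2584]
(280, 215) [ 0.5249 -0.047   0.2517]
(280, 230) [ 0.5249 -0.0555  0.25  ]
```

```bash
python3 -m handwheel '[[[2.5,0.3,-0.8],0,1],[[5,0.6,-1.6],0,1],[[7.5,1,-2.5],0,1],[[10,1,-3.4],0,1],[[12.5,1,-4.4],0,1]]'
python3 - <<'E'
from h import *
depthpts([(263,160),(263,140),(280,100),(280,215),(280,230)])
E
python3 -m handwheel '[[[2.5,0.3,-1.2],0,1],[[5,0.6,-2.4],0,1],[[7.5,1,-3.6],0,1],[[10,1,-5],0,1],[[12.5,1,-6.5],0,1]]'
python3 - <<'E'
from h import *
depthpts([(263,160),(263,140),(280,100),(280,215),(280,230)])
E
```

```text
time_s: 24.45
ee_pos: [0.5244, -0.0751, 0.2293]
eef_rot: [-2.051, 1.558, 2.661]
force: [-0.9, -0.3, -1.4]
grip_width: 0.0221
(263, 160) [ 0.5181 -0.0132  0.2506]
(263, 140) [ 0.5191 -0.0032  0.2664]
(280, 100) [0.5242 0.0304 0.0027]
(280, 215) [ 0.5257 -0.0403  0.2455]
(280, 230) [ 0.5257 -0.0491  0.2422]
time_s: 25.0
ee_pos: [0.5252, -0.0682, 0.2162]
eef_rot: [-2.053, 1.558, 2.659]
force: [-0.8, 0.9, 0.5]
grip_width: 0.0226
(263, 160) [ 0.521  -0.0022  0.2722]
(263, 140) [0.5204 0.0041 0.2609]
(280, 100) [0.525  0.0365 0.003 ]
(280, 215) [ 0.5265 -0.0325  0.2355]
(280, 230) [ 0.5265 -0.0396  0.2368]
```

```bash
python3 -m handwheel '[[[2.2,0.2,-1.4],0,1],[[4.4,0.4,-2.8],0,1],[[6.6,0.6,-4.3],0,1],[[8.8,0.8,-5.9],0,1],[[11,1,-7.7],0,1]]'
python3 -m handwheel '[[[2,0.2,-1.8],0,1],[[4,0.4,-3.6],0,1],[[6,0.6,-5.5],0,1],[[8,0.8,-7.4],0,1],[[9,1,-8.5],0,1]]'
python3 - <<'E'
from h import *
for n in ("scene","side"):
    im,d,W=pts(n); z=W[...,2]; hsv=cv2.cvtColor(im,cv2.COLOR_BGR2HSV)
    m=(z>.1)&(z<.275)&(abs(W[...,0]-.52)<.03)&(W[...,1]>-.16)&(W[...,1]<.03)
    wood=m&(hsv[...,1]>110)&(hsv[...,2]>30)&(z<.24); steel=m&(hsv[...,1]<60)&(im.max(2)>100)
    for k,q in (("wood",wood),("steel",steel)):
        if q.sum()>5: print(n,k,q.sum(),np.percentile(W[q],[5,50,95],axis=0).round(3).tolist())
    a=(im.max(2)<60)&(z>.24)&(z<.272)&(W[...,0]>.58)&(W[...,0]<.74)&(abs(W[...,1])<.03); Q=W[a]
    print(n,cv2.fitLine(Q[:,:2].astype(np.float32),cv2.DIST_HUBER,0,.01,.01).ravel())
o,R=tool();print(o["ee_pos"],o["force"],np.round(R,3)[:,0])
E
```

```text
time_s: 25.55
ee_pos: [0.526, -0.0601, 0.2048]
eef_rot: [-2.058, 1.557, 2.654]
force: [-1.6, 1.2, 1.4]
grip_width: 0.0238
time_s: 26.05
ee_pos: [0.5269, -0.0513, 0.1956]
eef_rot: [-2.055, 1.557, 2.657]
force: [-1.2, 0.9, 0.9]
grip_width: 0.0251
scene wood 21 [[0.514, -0.076, 0.143], [0.536, -0.037, 0.203], [0.538, -0.032, 0.215]]
scene steel 34 [[0.502, -0.04, 0.202], [0.526, -0.023, 0.227], [0.548, 0.008, 0.262]]
scene [ 0.9999962  -0.00275287  0.65594774  0.00227399]
side wood 96 [[0.512, -0.06, 0.16], [0.518, -0.041, 0.193], [0.541, -0.022, 0.223]]
side steel 238 [[0.501, -0.054, 0.195], [0.509, -0.042, 0.23], [0.547, 0.004, 0.264]]
side [ 1.0000000e+00 -7.9246027e-05  6.6352928e-01  3.0631362e-03]
[ 0.52688293 -0.05135342  0.1956915 ] [-0.5588857   0.67086155  0.2131122 ] [-0.012  0.006 -1.   ]
```

```bash
python3 -m handwheel '[[[0,0,0],0,-1],[[0,0,0],0,-1],[[0,0,0],0,-1],[[0,0,20],0,-1],[[0,0,60],0,-1]]'
python3 -m handwheel '[[[0,0,45],0,-1],[[0,0,90],0,-1],[[0,0,120],0,-1],[[0,0,120],0,-1],[[0,0,120],0,-1]]'
for k in 1 2 3 4; do python3 -m handwheel '[[[0,0,0],0,-1],[[0,0,0],0,-1],[[0,0,0],0,-1],[[0,0,0],0,-1],[[0,0,0],0,-1]]' | head -1; done
cat > chk.py <<'E'
from h import *
for n in ("scene","side"):
    im,d,W=pts(n); z=W[...,2]; hsv=cv2.cvtColor(im,cv2.COLOR_BGR2HSV); cv2.imwrite(f"pics/{n}9.png",im)
    m=(z>.03)&(z<.275)&(abs(W[...,0]-.53)<.05)&(abs(W[...,1])<.1)
    wood=m&(hsv[...,1]>110)&(hsv[...,2]>30)&(z<.24); steel=m&(hsv[...,1]<60)&(im.max(2)>100)
    for k,q in (("wood",wood),("steel",steel)):
        if q.sum()>5: print(n,k,q.sum(),np.percentile(W[q],[5,50,95],axis=0).round(3).tolist())
    a=(im.max(2)<60)&(z>.24)&(z<.272)&(W[...,0]>.58)&(W[...,0]<.74)&(abs(W[...,1])<.03); Q=W[a]
    print(n,cv2.fitLine(Q[:,:2].astype(np.float32),cv2.DIST_HUBER,0,.01,.01).ravel())
o,R=tool();print(o["time_s"],o["ee_pos"],o["force"])
E
python3 chk.py
```

```text
time_s: 26.65
ee_pos: [0.527, -0.1106, 0.1955]
eef_rot: [-2.074, 1.557, 2.641]
force: [0.7, 0.5, -0.5]
grip_width: 0.0616
time_s: 27.15
ee_pos: [0.5271, -0.2309, 0.1945]
eef_rot: [-2.082, 1.557, 2.632]
force: [-0.5, -0.2, 0.1]
grip_width: 0.0936
time_s: 27.65
time_s: 28.15
time_s: 28.65
time_s: 29.15
scene wood 92 [[0.528, 0.006, 0.128], [0.537, 0.02, 0.17], [0.543, 0.032, 0.195]]
scene steel 44 [[0.527, -0.002, 0.133], [0.534, 0.008, 0.209], [0.54, 0.03, 0.251]]
scene [ 0.99998134 -0.00610954  0.6379301   0.00273971]
side wood 230 [[0.51, 0.009, 0.141], [0.517, 0.024, 0.172], [0.53, 0.035, 0.199]]
side steel 311 [[0.503, -0.001, 0.08], [0.514, 0.026, 0.115], [0.537, 0.05, 0.251]]
side [ 0.9999958  -0.00287981  0.6497086   0.00291213]
29.25 [ 0.52716047 -0.23063175  0.19451228] [-0.26916475  0.20713773 -0.11499122]
```

```bash
for k in 1 2 3 4 5 6 7 8; do python3 -m handwheel '[[[0,0,0],0,-1],[[0,0,0],0,-1],[[0,0,0],0,-1],[[0,0,0],0,-1],[[0,0,0],0,-1]]' | head -1; done; python3 chk.py; python3 chk.py; python3 - <<'E'
from h import *
# arm line with averaged same mask for frames at stop (2) vs now; ring region profile
for n in ("scene","side"):
    A=cv2.imread(f"pics/{n}3.png");B=cv2.imread(f"pics/{n}9.png")
    i=camera_info(n);E=np.linalg.inv(i["extrinsics"])
    for x in (.6,.57,.56):
        p=E[:3]@np.array([x,.003,.26,1]);u,v=int(i["fx"]*p[0]/p[2]+i["cx"]),int(i["fy"]*p[1]/p[2]+i["cy"])
        print(n,x,A[v-8:v+9,u].max(1).tolist(),B[v-8:v+9,u].max(1).tolist())
E
```

```text
time_s: 29.75
time_s: 30.25
time_s: 30.75
time_s: 31.25
time_s: 31.75
time_s: 32.25
time_s: 32.75
time_s: 33.25
scene wood 95 [[0.519, 0.004, 0.134], [0.534, 0.018, 0.168], [0.539, 0.026, 0.196]]
scene steel 52 [[0.514, -0.002, 0.082], [0.532, 0.007, 0.205], [0.539, 0.031, 0.252]]
scene [0.9999993  0.00119731 0.65616584 0.00261994]
side wood 185 [[0.517, -0.0, 0.134], [0.524, 0.016, 0.169], [0.532, 0.023, 0.198]]
side steel 123 [[0.513, -0.005, 0.095], [0.528, 0.01, 0.21], [0.547, 0.033, 0.26]]
side [0.99999666 0.00258373 0.6442854  0.00207226]
33.35 [ 0.52716049 -0.23060378  0.19451823] [ 0.62308954  0.24490924 -0.76574797]
scene wood 92 [[0.526, 0.003, 0.136], [0.539, 0.014, 0.167], [0.544, 0.019, 0.196]]
scene steel 57 [[0.521, -0.002, 0.106], [0.533, 0.007, 0.207], [0.541, 0.026, 0.253]]
scene [ 0.9999835  -0.0057429   0.66480917  0.00237762]
side wood 167 [[0.524, -0.008, 0.135], [0.53, 0.01, 0.167], [0.539, 0.015, 0.197]]
side steel 109 [[0.524, -0.007, 0.095], [0.531, 0.008, 0.214], [0.549, 0.019, 0.263]]
side [ 1.0000000e+00 -1.1802521e-04  6.6223687e-01  2.4350407e-03]
33.45
[... 396 characters left out ...]
6, 145, 140]
scene 0.56 [161, 164, 155, 142, 125, 104, 82, 70, 54, 44, 59, 91, 119, 136, 143, 141, 137] [153, 157, 150, 136, 123, 101, 80, 69, 54, 45, 58, 94, 122, 140, 147, 144, 142]
side 0.6 [220, 219, 219, 207, 119, 47, 30, 29, 32, 86, 202, 225, 226, 225, 225, 225, 226] [221, 221, 220, 209, 121, 48, 32, 30, 31, 70, 168, 224, 228, 227, 227, 227, 227]
side 0.57 [221, 221, 221, 219, 179, 79, 37, 34, 35, 68, 154, 188, 209, 222, 222, 223, 223] [222, 222, 223, 221, 181, 80, 37, 35, 35, 67, 156, 190, 211, 223, 224, 224, 225]
side 0.56 [221, 222, 222, 211, 102, 46, 57, 62, 61, 111, 206, 221, 222, 222, 222, 222, 216] [223, 223, 223, 214, 112, 51, 57, 64, 62, 113, 208, 223, 223, 223, 224, 224, 218]
```

```bash
for k in $(seq 24); do python3 -m handwheel '[[[0,0,0],0,-1],[[0,0,0],0,-1],[[0,0,0],0,-1],[[0,0,0],0,-1],[[0,0,0],0,-1]]' >/dev/null; done; python3 chk.py; python3 -m handwheel '[[[0,0,0],0,-1],[[0,0,0],0,-1],[[0,0,0],0,-1],[[0,0,0],0,-1],[[0,0,0],0,-1]]' |head -1;  python3 chk.py; python3 - <<'E'
from h import *
A=cv2.imread("pics/side0.png").astype(int);B=cv2.imread("pics/side9.png").astype(int)
D=abs(A-B).max(2)
for nm,(x0,y0,x1,y1) in dict(shapers=(135,285,255,385),paper=(238,283,270,313),opener=(275,235,318,266),horn2=(330,225,372,262)).items(): print(nm,(D[y0:y1,x0:x1]>40).mean())
A=cv2.imread("pics/scene0.png").astype(int);B=cv2.imread("pics/scene9.png").astype(int);D=abs(A-B).max(2)
for nm,(x0,y0,x1,y1) in dict(shapers=(345,210,420,305),paper=(315,225,342,250),horn3=(195,132,248,146)).items(): print(nm,(D[y0:y1,x0:x1]>40).mean())
E
```

```text
scene wood 92 [[0.528, -0.004, 0.139], [0.541, 0.007, 0.171], [0.546, 0.013, 0.197]]
scene steel 54 [[0.521, -0.006, 0.108], [0.534, 0.004, 0.206], [0.544, 0.016, 0.256]]
scene [ 0.99998844 -0.00480997  0.66467553  0.00233075]
side wood 183 [[0.522, -0.018, 0.083], [0.529, 0.007, 0.163], [0.538, 0.013, 0.196]]
side steel 102 [[0.522, -0.01, 0.099], [0.53, 0.007, 0.211], [0.553, 0.014, 0.261]]
side [ 1.0000000e+00 -8.8161949e-05  6.7440408e-01  3.1190454e-03]
45.55 [ 0.52716872 -0.23059737  0.19452743] [ 0.84941568 -0.33563481 -0.48345064]
time_s: 46.05
scene wood 93 [[0.529, -0.004, 0.139], [0.541, 0.007, 0.169], [0.546, 0.013, 0.198]]
scene steel 56 [[0.522, -0.005, 0.103], [0.534, 0.003, 0.205], [0.543, 0.016, 0.252]]
scene [ 0.99999267 -0.00382581  0.66624594  0.0022886 ]
side wood 182 [[0.522, -0.017, 0.083], [0.529, 0.006, 0.163], [0.538, 0.013, 0.195]]
side steel 109 [[0.521, -0.009, 0.097], [0.53, 0.006, 0.212], [0.55, 0.015, 0.262]]
side [ 9.9999952e-01 -9.9944277e-04  6.4590001e-01  3.1016911e-03]
46.15 [ 0.52713349 -0.23061812  0.19450633] [ 0.4419941   0.24405797 -0.59524218]
shapers 0.0
paper 0.0
opener 0.03375843960990248
horn2 0.15122265122265122
shapers 0.0
paper 0.0
horn3 0.20754716981132076
```

```bash
python3 -c "
from station import *
print(hand_in())"
```

```text
the job is handed in; nothing more can be done
None
```

The shoehorn is hanging from the eye-bolt ring with the arm fully out, and I handed the job in at about 46 s. I could not directly confirm that the gate is still shut, because I had used all 12 picture views by the time I released it.

**What I did**
- I pushed the iron arm out with closed fingers until it met its stop. The contact force rose from about 1 N to 8 N with no further movement.
- I gripped the farthest shoehorn and pressed its gate in against the ring, feeling about 5.4 N. I then drew the hook back about 17 mm until the wire sat in the bend.
- I lowered the shoehorn to roughly 45° in a light 3 N grip and released it so it would swing little.

**Last checks**
- **Gate:** the wrist picture taken after drawing back showed it sprung shut. I saw nothing to suggest it opened later, and the shoehorn stayed hanging.
- **Arm:** at about 33 s, after the release, its image matched the one taken at the stop to well under a pixel. The last fits, at 46 s, still show it square, within about 4 mrad.
- **Shoehorn:** it hangs below the ring, essentially at rest. Two readings 0.6 s apart agreed to about 1–2 mm.
- **Other things:** the shapers and paperweight showed no change.
- **Where a check disagreed:** the opener and the two other shoehorns showed some pixel differences (3–21 % of their regions). I put this down to shadows or the robot covering them, since nothing went near them, but I did not measure their positions again.
- **Harder contact than intended:** the fingertips touched the table at about 55 N while I was lowering to grip the shoehorn. That is under the 120 N wrist limit, but above the 40 N limit if fingertips count as the gripper's body.

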